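# Draw a dropped arbor spacer out from under the grinder guard

## Robot

A 6-joint arm with a two-finger parallel gripper is mounted at the origin on the work surface. World frame = base frame: x ahead of the robot, y to its left, z up, the work surface at z = 0. Lengths are in m, angles in rad, forces in N, time in s.
With the tool pointing down it reaches from about 0.25 to 0.775 m from the base axis. Payload 4 kg.
Tool frame: the origin (TCP) lies on the centre line of the jaws, within the pads' length; the fingertips stand 19 mm ahead of it and the grasp point (between the pads) is the TCP; z points along the fingers, y is the line along which they close (so a half turn about z gives the same grasp; the last joint's range is limited). The gripper opens to 94 mm and grips with 3 to 60 N. Pads are 16 mm wide; open, the fingers measure 119 mm over their backs; the gripper's body (75 mm by 177 mm) begins 78 mm behind the grasp point.
Start: joints at [1.121, 0.087, 1.371, -0, 1.684, -0.103], TCP at [0.187, 0.517, 0.225] pointing down, gripper open.
Joint ranges: [-3.1, 3.1], [-0.76, 2.03], [0.27, 2.55], [-1.08, 4.22], [0.17, 2.65], [-2.57, 2.57]. Speed limits (rad/s): [2.79, 2.79, 3.14, 3.14, 3.14, 3.14].

## Interface

Orientations are given as a unit quaternion [w, x, y, z].
In Python, from station import robot, optics, job, spotter gives the robot as it stands.
- The arm moves only by the tool send_rows, never from a script. Its arguments are lists of equal length, an entry for each row: "travel": the shift along the tool's x, y, z in units of 30 mm (1.0 is 30 mm), a list of three; "dr": the turn, a rotation vector about the tool's x, y, z in rad, a list of three; "fingers": the closure, from -1 (fully open) to 1 (shut). In form: {"travel": [[dx, dy, dz], ...], "dr": [[rx, ry, rz], ...], "fingers": [fingers, ...]}. A call has 1 to 20 rows; each row is the pose to reach, as a shift and turn from the pose commanded when the call began, along the tool's axes at that moment; what a row does not reach only later rows make up. A row lasts 1/12 s, in which the tool goes at most 41.7 mm and 7.16 degrees, less where a joint would pass 70% of its speed; a pose out of reach is approached as far as the arm can. A call with a gripper value outside its range is refused whole. The fingers move at their own pace and stop on an object; "squeeze" is the grip in N (left out, the last holds). Time passes only in rows, so rows that repeat a pose let the fingers close. It gives the time, the measured TCP pose, the force, the opening and the grip force at its end, in the units of the state.
- robot.get_state(): the state, without advancing time (a new reading comes with each control period).
- optics.capture(name): name is "side" or "top"; returns the picture (420x560x3 uint8, blue, green, red); there is no depth.
- optics.camera_info(name): a dict with "K" (3x3 intrinsics, pixels), "world_to_cam" (4x4, takes a point from world to camera coordinates). Camera axes: x right, y down, z forward; pixel columns grow to the right and rows downward; lengths in m; the calibration is good to about 2 mm. A picture is of the moment at which its call begins. camera_info takes no time and is no camera call.
- job.sign_off(): hands the job in; it is judged then, once.
Trained networks look in the newest picture that a camera, given by its name, has taken for a name from the list of things; names that differ only in an ending like _2 or _b are one class to them, and where a whole thing is asked for, a point or a joint stands for the part that bears it (a point fixed in the world has none). Each returns a list of dicts, best first, with "confidence" (0 to 1); they miss things now and then, are a little off and sometimes report something else, mostly with a low value. They report only what shows in the picture. A call takes as long as a camera call. They do not tell look-alikes from the thing itself.
- spotter.regions_of(thing, camera): "pixels" (420x560 bool, what is visible of it) and "pixel" ([row, column] in pixels, amid what is visible of it).
- spotter.tip_of(thing, camera): "pixel" ([row, column] in pixels: a listed point, or the origin of a listed thing).
The state is a dict: "time": time; "joint_pos": joint angles; "joint_vel": joint speeds; "joint_torque": joint torques, N m; "tool_pos": TCP position; "ee_rot": TCP orientation; "ft_force": force on the tool from outside, world axes, zero at the start; "moment": the same for the moment, N m; "grip_width": opening from 0.0 (shut) to 1.0 (fully open); "grip_force": force on a finger pad.
Only numpy, scipy, OpenCV 4.12 (cv2) and the standard library are available. Lean on these libraries where they do the work, as an engineer would, in place of code of your own. Each camera call takes 0.05 s, during which the arm holds its last target. There are 200 camera calls.

## Task

The brass arbor spacer has dropped and lies under the wire guard of the grinder, beside a steel one. Use the hooked rod, not the fingers, to draw the brass spacer out through the guard's open front until it lies flat on the bench wholly clear of the guard, then lay the hooked rod flat on the bench and let go. Leave the steel spacer where it is.

Things in the scene. Friction and masses are not known exactly. Their poses are not given: they have to be found in the camera images.
- hook: Rod with flat J hook (a hookless twin lies apart). Origin: underside of dark wood handle, at the grip point; x towards hook, z up. Handle 24 wide (y), 38 high, x -60 to 50 mm. 8 mm alloy rod along y = 0, axis 4 mm above underside, to x = 230; there an arm goes 72 mm to +y, then a tip turns 15 mm back to -x. Mouth 64 mm wide, middle y = 36, arm's inner face x = 226. Lies flat on bench; 130 g.
- brass_spacer: Brass ring lying flat, yellow: outside diameter 34 mm, bore 20 mm, 18 mm high. Origin: centre of its underside; z up along its axis. About 90 g; it slides on the bench when pulled.
- steel_spacer: Grey steel ring of the same size (34 mm outside, 18 mm high) that must stay where it lies, also under the guard, 10 cm or more to one side of the brass one. Origin: centre of its underside.
- grinder: Fixed blue grinder, guard of steel wires 35 mm apart in front. Origin: on the bench, middle of the guard's open front edge; x points in under the guard, y along the edge, z up. Wires roof x 0 to 180 mm, y -140 to 140, undersides 86 mm or more above the bench; housing face at x = 180. 8 mm legs (22 mm feet) at x = 0, y = -140 and 140; open between. Negative x is open bench.
Mind the look-alikes: they are no part of the job. Of the things that look like the brass_spacer, take the one that is nearest to the robot's base at the start.

How it is judged:
By the outcome, as a careful person would: the job done as asked, in the order asked, and still so for the second after the job is handed in, with the robot touching nothing.
It also fails if it takes over 45 s, if anything falls off the work surface, if the arm or the gripper's body presses on something with over 40 N, if the wrist force passes 120 N, or if a joint passes its speed limit or range.

## Working session

There is one attempt and no reset: what is moved stays moved. The work goes in short steps, Python scripts to look and compute and a tool call to move; the robot and the scene stay as the last step left them, time stands still between calls to the robot, and variables do not carry over. Pictures are saved under pics/ and viewed, at most 10 in all, crops included, and the job is handed in when it is done.

Besides the shell and the picture viewer there is one more tool, called after ">>>" in YAML: its name, and indented under it one key for each argument. send_rows: Moves the arm, as the interface text tells. Its arguments: {"type":"object","properties":{"travel":{"type":"array","items":{"type":"array","items":{"type":"number"}}},"dr":{"type":"array","items":{"type":"array","items":{"type":"number"}}},"fingers":{"type":"array","items":{"type":"number"}},"squeeze":{"type":"number"}},"required":["travel","dr","fingers"]}

```bash
mkdir -p pics; cat > h.py <<'E'
import numpy as np, cv2
from station import robot, optics, job, spotter
def ray(cam,px,z):
    c=optics.camera_info(cam);K=np.array(c["K"]);T=np.array(c["world_to_cam"])
    R=T[:3,:3];t=T[:3,3];o=-R.T@t
    d=R.T@np.linalg.inv(K)@np.array([px[1],px[0],1.]);return o+d*(z-o[2])/d[2]
def proj(cam,p):
    c=optics.camera_info(cam);K=np.array(c["K"]);T=np.array(c["world_to_cam"])
    q=K@(T@np.append(p,1))[:3];return q[[1,0]]/q[2]
E
python3 - <<'E'
from h import *
for c in("top","side"):
    cv2.imwrite(f"pics/{c}0.png",optics.capture(c))
    for th in("hook","brass_spacer","steel_spacer","grinder"):
        for r in spotter.regions_of(th,c)[:4]:
            p=r["pixel"];print(c,th,"R",round(r["confidence"],2),np.round(p),r["pixels"].sum(),np.round(ray(c,p,0.01),3))
        for r in spotter.tip_of(th,c)[:4]:
            p=r["pixel"];print(c,th,"T",round(r["confidence"],2),np.round(p),np.round(ray(c,p,0),3))
print(robot.get_state())
E
```

```text
top hook R 0.97 [274. 164.] 816 [0.463 0.274 0.01 ]
top hook T 0.56 [274. 154.] [0.462 0.301 0.   ]
top brass_spacer R 0.56 [204. 381.] 122 [ 0.62  -0.269  0.01 ]
top brass_spacer R 0.56 [142. 355.] 101 [ 0.781 -0.213  0.01 ]
top brass_spacer T 0.57 [146. 354.] [ 0.774 -0.212  0.   ]
top brass_spacer T 0.53 [203. 382.] [ 0.626 -0.275  0.   ]
top brass_spacer T 0.44 [150. 385.] [ 0.763 -0.289  0.   ]
top steel_spacer R 0.6 [250. 388.] 116 [ 0.507 -0.28   0.01 ]
top steel_spacer T 0.5 [251. 386.] [ 0.504 -0.277  0.   ]
top grinder R 0.56 [229. 475.] 13721 [ 0.553 -0.499  0.01 ]
top grinder T 0.74 [229. 360.] [ 0.561 -0.215  0.   ]
side hook R 0.89 [192. 153.] 1236 [0.452 0.261 0.01 ]
side hook R 0.63 [359. 368.] 345 [ 0.5  -0.27  0.01]
side hook T 0.78 [186. 144.] [0.452 0.302 0.   ]
side brass_spacer R 0.86 [265. 474.] 281 [ 0.764 -0.287  0.01 ]
side brass_spacer R 0.61 [309. 418.] 312 [ 0.623 -0.272  0.01 ]
side brass_spacer R 0.6 [237. 436.] 223 [ 0.77  -0.207  0.01 ]
side brass_spacer T 0.8 [315. 413.] [ 0.613 -0.271  0.   ]
side brass_spacer T 0.72 [269. 472.] [ 0.762 -0.288 -0.  
[... 298 characters left out ...]
  ]
{'time': 0.9, 'joint_pos': array([ 1.12089243e+00,  8.71838787e-02,  1.37070876e+00, -1.11062527e-05,
        1.68357730e+00, -1.03080177e-01]), 'joint_vel': array([-0.00015479,  0.00062912, -0.00115973,  0.00215529, -0.00030534,
        0.00120533]), 'joint_torque': array([ 2.71458548e-04, -3.40026855e+01, -3.02602708e+01,  7.19611044e-02,
        2.35158938e-02,  2.02716035e-05]), 'tool_pos': array([0.18695783, 0.51726985, 0.22451025]), 'ee_rot': array([2.20588592e-05, 1.72544650e-01, 9.85001695e-01, 5.75246618e-05]), 'ft_force': array([-0.08384501,  0.91972481,  0.2789892 ]), 'moment': array([-0.01607981, -0.00430209, -0.01253162]), 'grip_force': 0.0, 'grip_width': 1.0009645759511934}
```

View pics/top0.png

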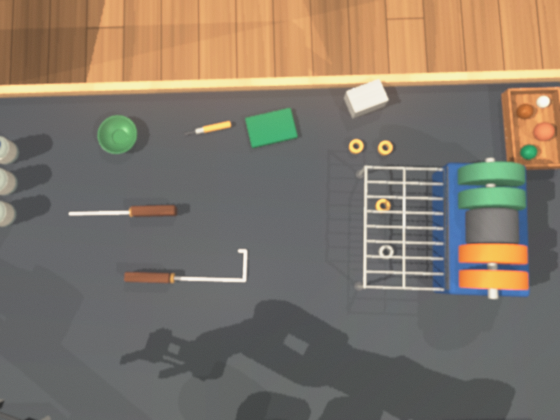

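View pics/side0.png

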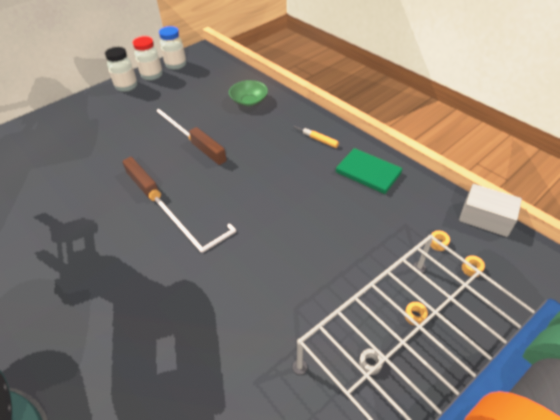

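Both views agree: brass is at about (0.621, -0.270) under the guard (top 204,381), with the steel ring at (0.506, -0.272). The guard front is at y≈-0.215. The hooked rod runs from its handle (top 277,150) to its elbow (280,245), with the arm towards +x. The hookless twin is at row 211, and the two other rings lie outside the guard.

```bash
python3 - <<'E'
from h import *
from scipy.spatial.transform import Rotation as Ro
from scipy.optimize import least_squares
# hook pose from masks: rod bright pixels
for c in("top","side"):
    im=optics.capture(c); r=max(spotter.regions_of("hook",c),key=lambda r:r["confidence"]);m=r["pixels"]
    b=im.astype(int); rod=m&(b.min(2)>120); hd=m&(b[...,2]-b[...,0]>30)
    P=np.array([ray(c,p,0.004) for p in np.argwhere(rod)])
    H=np.array([ray(c,p,0.030) for p in np.argwhere(hd)])
    s=P[(P[:,1]>0.10)&(P[:,1]<0.22)]
    k=np.polyfit(s[:,1],s[:,0],1)
    print(c,"rod x=%.4f*y+%.4f"%tuple(k),"rod range",P.min(0),P.max(0),"handle",np.percentile(H,[1,50,99],axis=0).round(3).tolist())
    print("ends",k[0]*0.3+k[1])
s=robot.get_state();R=Ro.from_quat(s["ee_rot"],scalar_first=True).as_matrix();print(R.round(4),s["tool_pos"],s["time"])
E
```

```text
top rod x=0.0592*y+0.4388 rod range [0.44214709 0.07371066 0.004     ] [0.48634083 0.25044213 0.004     ] handle [[0.443, 0.245, 0.03], [0.456, 0.306, 0.03], [0.469, 0.365, 0.03]]
ends 0.4566027183677708
side rod x=0.0534*y+0.4356 rod range [0.43475285 0.06578213 0.004     ] [0.5161941  0.25293367 0.004     ] handle [[0.432, 0.222, 0.03], [0.449, 0.291, 0.03], [0.467, 0.369, 0.03]]
ends 0.45163851262023
[[-9.405e-01  3.399e-01  1.000e-04]
 [ 3.399e-01  9.405e-01  1.000e-04]
 [-0.000e+00  1.000e-04 -1.000e+00]] [0.18695262 0.51728306 0.22452175] 1.1
```

>>> send_rows:
  travel:
    - [-10.82,-3.75,4]
    - [-10.82,-3.75,4]
    - [-10.82,-3.75,4]
    - [-10.82,-3.75,4]
    - [-10.82,-3.75,4]
    - [-10.82,-3.75,4]
    - [-10.82,-3.75,4]
    - [-10.82,-3.75,4]
    - [-10.82,-3.75,4]
    - [-10.82,-3.75,4]
    - [-10.82,-3.75,4]
    - [-10.82,-3.75,4]
    - [-10.82,-3.75,4]
    - [-10.82,-3.75,4]
  dr:
    - [0,0,1.28]
    - [0,0,1.28]
    - [0,0,1.28]
    - [0,0,1.28]
    - [0,0,1.28]
    - [0,0,1.28]
    - [0,0,1.28]
    - [0,0,1.28]
    - [0,0,1.28]
    - [0,0,1.28]
    - [0,0,1.28]
    - [0,0,1.28]
    - [0,0,1.28]
    - [0,0,1.28]
  fingers: [-1,-1,-1,-1,-1,-1,-1,-1,-1,-1,-1,-1,-1,-1]
  squeeze: 40

```text
time: 2.27
tool_pos: [0.4539, 0.3014, 0.1048]
ee_rot: [0.0, 0.726, 0.688, 0.0]
ft_force: [-0.9, -0.2, 0.4]
grip_width: 1.003
grip_force: 0.0
```

>>> send_rows:
  travel:
    - [0,0,1]
    - [0,0,1.9]
    - [0,0,2.4]
    - [0,0,2.67]
    - [0,0,2.67]
    - [0,0,2.67]
    - [0,0,2.67]
    - [0,0,2.67]
    - [0,0,2.67]
    - [0,0,2.67]
    - [0,0,2.67]
    - [0,0,2.67]
    - [0,0,2.67]
    - [0,0,2.67]
    - [0,0,2.67]
  dr:
    - [0,0,0]
    - [0,0,0]
    - [0,0,0]
    - [0,0,0]
    - [0,0,0]
    - [0,0,0]
    - [0,0,0]
    - [0,0,0]
    - [0,0,0]
    - [0,0,0]
    - [0,0,0]
    - [0,0,0]
    - [0,0,0]
    - [0,0,0]
    - [0,0,0]
  fingers: [-1,-1,-1,-1,-1,1,1,1,1,1,1,1,1,1,1]

```text
time: 3.52
tool_pos: [0.454, 0.3011, 0.0243]
ee_rot: [-0.0, 0.727, 0.687, -0.0]
ft_force: [-0.2, -0.3, -0.2]
grip_width: 0.33
grip_force: 0.0
```

>>> send_rows:
  travel:
    - [0,0,0]
    - [0,0,0]
    - [0,0,0]
    - [0,0,0]
    - [0,0,0]
    - [0,0,0]
    - [0,0,-0.5]
    - [0,0,-1.0]
    - [0,0,-1.1]
    - [0,0,-1.1]
    - [0,0,-1.1]
  dr:
    - [0,0,0]
    - [0,0,0]
    - [0,0,0]
    - [0,0,0]
    - [0,0,0]
    - [0,0,0]
    - [0,0,0]
    - [0,0,0]
    - [0,0,0]
    - [0,0,0]
    - [0,0,0]
  fingers: [1,1,1,1,1,1,1,1,1,1,1]

```text
time: 4.43
tool_pos: [0.4538, 0.301, 0.0569]
ee_rot: [-0.0, 0.727, 0.687, -0.0]
ft_force: [-0.6, -0.2, -1.7]
grip_width: 0.252
grip_force: 40.0
```

```bash
cat > m.py <<'E'
from h import *
from scipy.spatial.transform import Rotation as Ro
s=robot.get_state();R=Ro.from_quat(s["ee_rot"],scalar_first=True).as_matrix()
t=s["tool_pos"];z=t[2]-0.0243+0.004
print(s["time"],t.round(4),"tool y",R[:,1].round(3),"toolx",R[:,0].round(3),s["grip_width"],s["grip_force"])
import sys
ims=[optics.capture(c) for c in("side","top")]
for c,im in zip(("side","top"),ims):
    rs=spotter.regions_of("hook",c)
    for r in rs[:2]:
        b=im.astype(int);rod=r["pixels"]&(b.min(2)>110)
        P=np.array([ray(c,p,z) for p in np.argwhere(rod)])
        if len(P)>5: print(c,round(r["confidence"],2),len(P),P.min(0).round(4),P.max(0).round(4))
    for th in("brass_spacer","steel_spacer"):
        for r in spotter.regions_of(th,c)[:3]:print(c,th,round(r["confidence"],2),ray(c,r["pixel"],.01).round(3))
cv2.imwrite(sys.argv[1],np.hstack([cv2.resize(i,(400,300)) for i in ims]))
E
python3 m.py pics/lift.png
```

```text
4.4333 [0.4538 0.301  0.0569] tool y [ 0.998 -0.056 -0.   ] toolx [ 0.056  0.998 -0.   ] 0.2522161854391587 39.99958097934723
side 0.57 433 [0.4375 0.0664 0.0366] [0.516  0.2534 0.0366]
side brass_spacer 0.77 [ 0.767 -0.284  0.01 ]
side brass_spacer 0.71 [ 0.622 -0.267  0.01 ]
side brass_spacer 0.58 [ 0.77 -0.21  0.01]
side steel_spacer 0.69 [ 0.5  -0.27  0.01]
top 0.93 391 [0.4374 0.0687 0.0366] [0.5196 0.2513 0.0366]
top brass_spacer 0.68 [ 0.772 -0.289  0.01 ]
top brass_spacer 0.52 [ 0.773 -0.221  0.01 ]
top brass_spacer 0.51 [ 0.621 -0.267  0.01 ]
```

View pics/lift.png

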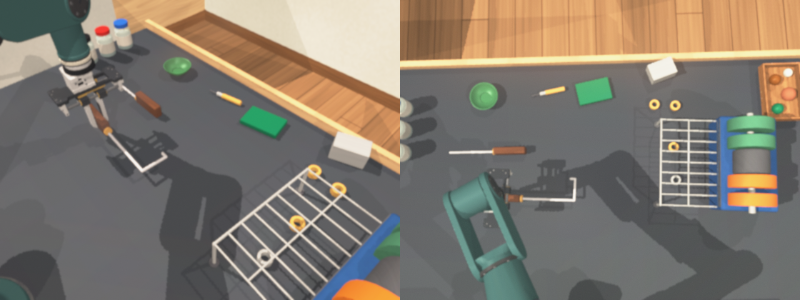

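The rod is held level, 33 mm up, with the hook where expected (elbow at 575,200 in the right half). Next I move in over the brass ring.

>>> send_rows:
  travel:
    - [-0.9,0.37,0]
    - [-1.8,0.74,0]
    - [-2.7,1.1,0]
    - [-3.6,1.48,0]
    - [-4.5,1.85,0]
    - [-5.4,2.2,0]
    - [-6.3,2.6,0]
    - [-7.2,3.0,0]
    - [-8.1,3.4,0]
    - [-9,3.8,0]
    - [-9.9,4.2,0]
    - [-10.7,4.6,0]
    - [-11.4,4.9,0]
    - [-12,5.06,0]
    - [-12.33,5.06,0]
    - [-12.33,5.06,0]
    - [-12.33,5.06,0]
  dr:
    - [0,0,-0.01]
    - [0,0,-0.02]
    - [0,0,-0.03]
    - [0,0,-0.04]
    - [0,0,-0.056]
    - [0,0,-0.056]
    - [0,0,-0.056]
    - [0,0,-0.056]
    - [0,0,-0.056]
    - [0,0,-0.056]
    - [0,0,-0.056]
    - [0,0,-0.056]
    - [0,0,-0.056]
    - [0,0,-0.056]
    - [0,0,-0.056]
    - [0,0,-0.056]
    - [0,0,-0.056]
  fingers: [1,1,1,1,1,1,1,1,1,1,1,1,1,1,1,1,1]

```text
time: 6.25
tool_pos: [0.5844, -0.0764, 0.0571]
ee_rot: [-0.001, 0.707, 0.707, 0.0]
ft_force: [-1.0, -0.3, -1.2]
grip_width: 0.259
grip_force: 40.0
```

```bash
sed -i 's#^cv2.imwrite.*#cv2.imwrite(sys.argv[1],np.hstack([cv2.resize(ims[0][200:400,300:560],(390,300)),cv2.resize(ims[1][130:330,230:490],(390,300))]))#' m.py; python3 m.py pics/over.png
```

```text
6.25 [ 0.5844 -0.0764  0.0571] tool y [ 1.    -0.001 -0.001] toolx [0.001 1.    0.001] 0.25883595730792364 39.99953806400299
side 0.83 502 [ 0.5775 -0.3067  0.0368] [ 0.657  -0.0704  0.0368]
side brass_spacer 0.77 [ 0.624 -0.269  0.01 ]
side brass_spacer 0.74 [ 0.767 -0.211  0.01 ]
side brass_spacer 0.69 [ 0.76  -0.285  0.01 ]
side steel_spacer 0.83 [ 0.501 -0.266  0.01 ]
top 0.73 200 [ 0.5827 -0.3049  0.0368] [ 0.6617 -0.1794  0.0368]
top brass_spacer 0.48 [ 0.763 -0.278  0.01 ]
top brass_spacer 0.46 [ 0.767 -0.219  0.01 ]
top steel_spacer 0.65 [ 0.515 -0.288  0.01 ]
```

View pics/over.png

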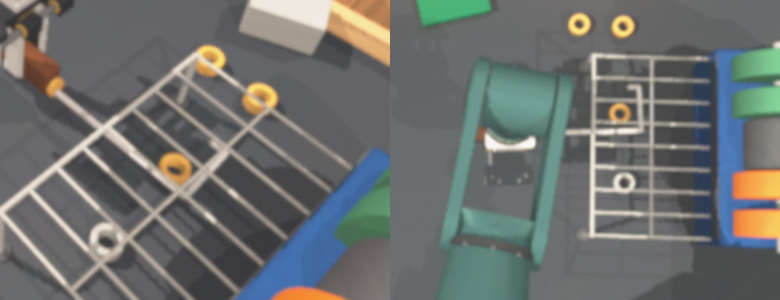

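The top view shows the brass ring (crop 113,620) inside the mouth, with the arm beyond it at column 642. I nudge in 5 mm and lower.

>>> send_rows:
  travel:
    - [-0.17,0,0]
    - [-0.17,0,0.3]
    - [-0.17,0,0.6]
    - [-0.17,0,0.9]
    - [-0.17,0,1.05]
    - [-0.17,0,1.08]
    - [-0.17,0,1.08]
    - [-0.17,0,1.08]
  dr:
    - [0,0,0]
    - [0,0,0]
    - [0,0,0]
    - [0,0,0]
    - [0,0,0]
    - [0,0,0]
    - [0,0,0]
    - [0,0,0]
  fingers: [1,1,1,1,1,1,1,1]

```text
time: 7.32
tool_pos: [0.5846, -0.0817, 0.0243]
ee_rot: [-0.0, 0.707, 0.707, -0.0]
ft_force: [0.2, 0.2, -1.3]
grip_width: 0.258
grip_force: 40.0
```

```bash
python3 m.py pics/low.png
```

```text
7.3167 [ 0.5846 -0.0817  0.0243] tool y [ 1.    -0.    -0.001] toolx [0. 1. 0.] 0.2576688236748939 39.99348521232605
side 0.58 660 [ 0.5785 -0.312   0.004 ] [ 0.6593 -0.0623  0.004 ]
side brass_spacer 0.82 [ 0.764 -0.287  0.01 ]
side brass_spacer 0.81 [ 0.616 -0.265  0.01 ]
side brass_spacer 0.78 [ 0.772 -0.214  0.01 ]
side steel_spacer 0.61 [ 0.63  -0.421  0.01 ]
side steel_spacer 0.58 [ 0.506 -0.27   0.01 ]
top 0.53 216 [ 0.5831 -0.311   0.004 ] [ 0.6622 -0.1887  0.004 ]
top brass_spacer 0.68 [ 0.624 -0.278  0.01 ]
top brass_spacer 0.65 [ 0.769 -0.206  0.01 ]
```

View pics/low.png

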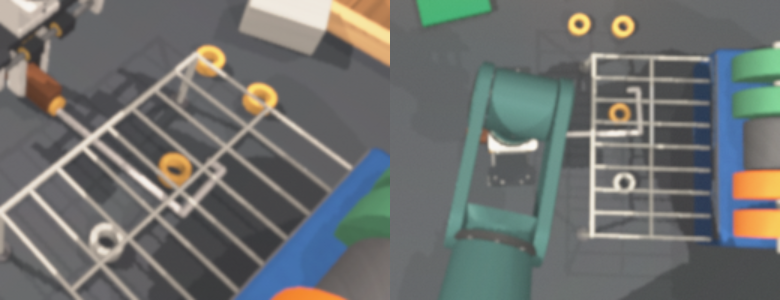

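The side view shows the ring (170,175) held between the rod and the arm (185–225, 170–210), with the hook on the bench. I pull it out now.

>>> send_rows:
  travel:
    - [0.2,0,0]
    - [0.5,0,0]
    - [0.8,0,0]
    - [1.15,0,0]
    - [1.5,0,0]
    - [1.85,0,0]
    - [2.2,0,0]
    - [2.55,0,0]
    - [2.9,0,0]
    - [3.25,0,0]
    - [3.6,0,0]
    - [3.95,0,0]
    - [4.3,0,0]
    - [4.65,0,0]
    - [5.0,0,0]
    - [5.3,0,0]
    - [5.6,0,0]
    - [5.8,0,0]
    - [6,0,0]
    - [6,0,0]
  dr:
    - [0,0,0]
    - [0,0,0]
    - [0,0,0]
    - [0,0,0]
    - [0,0,0]
    - [0,0,0]
    - [0,0,0]
    - [0,0,0]
    - [0,0,0]
    - [0,0,0]
    - [0,0,0]
    - [0,0,0]
    - [0,0,0]
    - [0,0,0]
    - [0,0,0]
    - [0,0,0]
    - [0,0,0]
    - [0,0,0]
    - [0,0,0]
    - [0,0,0]
  fingers: [1,1,1,1,1,1,1,1,1,1,1,1,1,1,1,1,1,1,1,1]

```text
time: 9.38
tool_pos: [0.5848, 0.0995, 0.0249]
ee_rot: [-0.0, 0.707, 0.707, 0.0]
ft_force: [0.7, -0.4, -1.1]
grip_width: 0.253
grip_force: 40.0
```

```bash
python3 m.py pics/out.png
```

```text
9.3833 [0.5848 0.0995 0.0249] tool y [ 1.     0.001 -0.   ] toolx [-0.001  1.     0.001] 0.2525846956577354 39.9936443567276
side 0.67 627 [ 0.5776 -0.1314  0.0046] [0.661  0.1538 0.0046]
side brass_spacer 0.8 [ 0.764 -0.28   0.01 ]
side brass_spacer 0.69 [ 0.768 -0.213  0.01 ]
side brass_spacer 0.63 [ 0.609 -0.102  0.01 ]
side steel_spacer 0.84 [ 0.506 -0.269  0.01 ]
top 0.81 188 [ 0.5829 -0.1292  0.0046] [0.662  0.0492 0.0046]
top brass_spacer 0.66 [ 0.78  -0.215  0.01 ]
top brass_spacer 0.62 [ 0.622 -0.112  0.01 ]
top steel_spacer 0.48 [ 0.506 -0.281  0.01 ]
```

View pics/out.png

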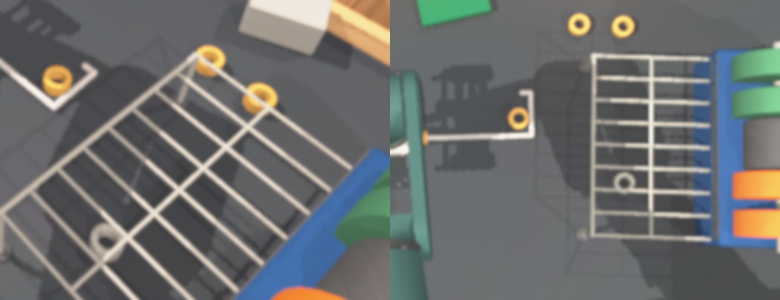

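The ring (crop 118,518) is out, about 90 mm clear of the guard, and the steel ring hasn't moved. I back the hook off the ring a little, release and retreat.

>>> send_rows:
  travel:
    - [-0.1,0,0]
    - [-0.25,0,0]
    - [-0.25,0,0.02]
    - [-0.25,0,0.02]
    - [-0.25,0,0.02]
    - [-0.25,0,0.02]
    - [-0.25,0,0.02]
    - [-0.25,0,0.02]
    - [-0.25,0,0.02]
    - [-0.25,0,0.02]
    - [-0.25,0,0.02]
    - [-0.25,0,0.02]
  dr:
    - [0,0,0]
    - [0,0,0]
    - [0,0,0]
    - [0,0,0]
    - [0,0,0]
    - [0,0,0]
    - [0,0,0]
    - [0,0,0]
    - [0,0,0]
    - [0,0,0]
    - [0,0,0]
    - [0,0,0]
  fingers: [1,1,1,1,-1,-1,-1,-1,-1,-1,-1,-1]

```text
time: 10.78
tool_pos: [0.5849, 0.0908, 0.0244]
ee_rot: [0.0, 0.707, 0.707, 0.0]
ft_force: [-1.1, -0.0, 0.1]
grip_width: 0.783
grip_force: 0.0
```

>>> send_rows:
  travel:
    - [0,0,-0.3]
    - [0,0,-0.8]
    - [0,0,-1.6]
    - [0,0,-2.5]
    - [0,0,-3.5]
    - [0,0,-4.5]
    - [0,0,-5]
    - [0,0,-5]
    - [0,0,-5]
  dr:
    - [0,0,0]
    - [0,0,0]
    - [0,0,0]
    - [0,0,0]
    - [0,0,0]
    - [0,0,0]
    - [0,0,0]
    - [0,0,0]
    - [0,0,0]
  fingers: [-1,-1,-1,-1,-1,-1,-1,-1,-1]

```text
time: 11.53
tool_pos: [0.5854, 0.0908, 0.1759]
ee_rot: [0.001, 0.707, 0.707, 0.001]
ft_force: [0.1, -0.2, 0.0]
grip_width: 1.002
grip_force: 0.0
```

```bash
sed -i 's#^cv2.imwrite.*#cv2.imwrite(sys.argv[1],np.hstack([cv2.resize(i,(400,300)) for i in ims]))#; s#^t=s.*#t=s["tool_pos"];z=0.004#' m.py; python3 m.py pics/end.png
```

```text
11.5333 [0.5854 0.0908 0.1759] tool y [1.    0.    0.003] toolx [-0.  1.  0.] 1.0016021898580305 0.0
side 0.68 624 [ 0.5768 -0.1415  0.004 ] [0.66   0.0419 0.004 ]
side brass_spacer 0.74 [ 0.762 -0.284  0.01 ]
side brass_spacer 0.66 [ 0.615 -0.103  0.01 ]
side brass_spacer 0.49 [ 0.769 -0.212  0.01 ]
side steel_spacer 0.75 [ 0.502 -0.273  0.01 ]
top brass_spacer 0.68 [ 0.773 -0.223  0.01 ]
top brass_spacer 0.66 [ 0.767 -0.292  0.01 ]
top brass_spacer 0.65 [ 0.623 -0.115  0.01 ]
top steel_spacer 0.65 [ 0.514 -0.29   0.01 ]
```

View pics/end.png

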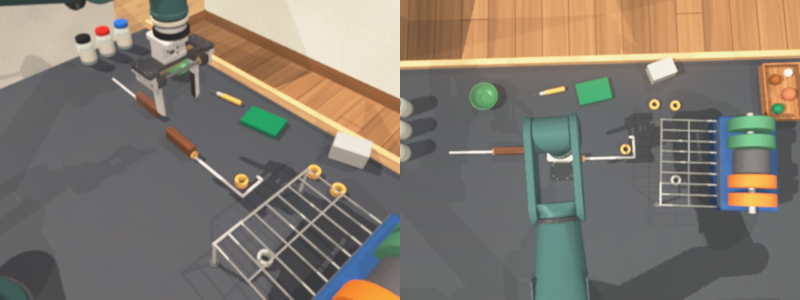

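The hook lies flat and released, the brass ring (left 180,241) is flat and clear of the guard, and the steel ring is in place.

```bash
python3 -c "
from station import job
print(job.sign_off())"
```

```text
the job is handed in; nothing more can be done
None
```

I drew the brass spacer out with the hooked rod until it lay flat about 90 mm clear of the guard, laid the rod flat on the bench and let go, left the steel spacer in place, and handed the job in at about 12 s; no verdict was returned.

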